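# Seat a keyed taper adapter in a sprung balancing-stand nose

### The arm

A 6-joint arm with a two-finger parallel gripper is mounted at the origin on the work surface. World frame = base frame: x ahead of the robot, y to its left, z up, the work surface at z = 0. Lengths are in mm, angles in degrees, forces in N, time in s.
With the tool pointing down it reaches from about 350 to 850 mm from the base axis. Payload 8.1 kg.
Tool frame: the origin (TCP) lies between the finger pads; the fingertips stand r.nose_length ahead of it and the grasp point (between the pads) lies 3 mm ahead of it (r.nose_length is the distance from the TCP to the fingertips, in mm); x points along the fingers, y is the direction in which the jaws open and shut, and the axes are right-handed (so a half turn about x gives the same grasp; the last joint's range is limited). The gripper opens to 85 mm and grips with 20 to 120 N. Pads are 22 mm wide; open, the fingers measure 114 mm over their backs; the gripper's body (76 mm by 85 mm) begins 54 mm behind the grasp point. The pads swing forward as they close: fully open they stand 13 mm farther back than shut.
Start: joints at [63.289, 7.471, 85.268, -0, 87.261, -4.893], TCP at [222.977, 557.034, 253.292] pointing down, gripper open.
Joint ranges: [-169.43, 169.43], [-51.17, 129.36], [1.28, 143.12], [-76.62, 256.62], [0, 156.53], [-152.29, 152.29]. Speed limits (degrees/s): [136.94, 136.94, 159.86, 180, 180, 180].

### API

Orientations are given as [roll, pitch, yaw] about the fixed x, y, z axes, in that order (R = Rz(yaw) Ry(pitch) Rx(roll)).
In Python, from bench import sense, optics, order, r gives the robot as it stands.
- The arm moves only by the tool carry_out, never from a script. Its argument "commands" is one flat list of numbers, 7 for each row, row after row: the shift along the tool's x, y, z in m, then the turn, a rotation vector about the tool's x, y, z in degrees, then the closure, from -1 (fully open) to 1 (shut), so that 0 is half open. A call has 1 to 12 rows; each row is the pose to reach, as a shift and turn from the pose measured when the call began, along the tool's axes at that moment; what a row does not reach only later rows make up. A row lasts 1/8 s, in which the tool goes at most 62.5 mm and 10.7 degrees, less where a joint would pass 70% of its speed; a pose out of reach is approached as far as the arm can. A call with a gripper value outside its range is refused whole. The fingers move at their own pace and stop on an object; "grip_force" is the grip in N (left out, the last holds). Time passes only in rows, so rows that repeat a pose let the fingers close. It gives the time, the measured TCP pose, the force and the opening at its end, in the units of the state.
- sense(): the state, without advancing time (a new reading comes with each control period).
- optics.snapshot(name): name is "scene" or "top" or "wrist"; returns (picture, depth): 384x512x3 uint8, red, green, blue; 384x512 float32, mm along the optical axis (not along the pixel's ray), 0 where there is no reading.
- optics.calibration(name): a dict with "mtx" (3x3 intrinsics, pixels), "k1" (the pictures are not rectified: a ray, as slopes to the right and down, at radius r is drawn at 1 + k1 r^2 times it, then the intrinsics apply), "extrinsics" (4x4, takes a point from camera to world coordinates). Camera axes: x right, y up, looking along -z (the intrinsics and any distortion apply to the point x, -y, -z); pixel columns grow to the right and rows downward; lengths in mm; the calibration is good to about 2 mm. A picture is of the moment at which its call begins: read the wrist's pose just before it. calibration takes no time and is no camera call; for the wrist camera it gives the pose at the moment of the call.
- order.hand_in(): hands the job in, once; it reports no verdict.
The state is a dict: "time": time; "joint_pos": joint angles; "qd": joint speeds; "joint_efforts": joint torques, N m; "tool_pos": TCP position; "tcp_rot": TCP orientation; "ft_force": force on the tool from outside, world axes, zero at the start; "wrist_torque": the same for the moment, N m; "finger_gap": finger opening in mm.
Only numpy, scipy, OpenCV 4.12 (cv2) and the standard library are available. Lean on these libraries where they do the work, as an engineer would, in place of code of your own. Each camera call takes 0.05 s, during which the arm holds its last target. There are 200 camera calls.

### The job

Take the tapered adapter with the square grip out of the wooden rack and nest it in the nose of the balancing stand: while pressing down lightly on the sprung nose, turn it until its lugs find the slots and the taper seats itself, fully home and upright, then let go. Be gentle: never push hard, stop turning as soon as it drops in (the nose is braked, do not wrench it round), and leave the plain adapter, the tin and the wrench as they are.

Things in the scene. Friction and masses are not known exactly. Their poses are not given: they have to be found in the camera images.
- adapter: Plain aluminium taper adapter, loose, 0.19 to 0.30 kg, 80 mm tall. Origin: centre of the taper's small end, z up its axis. Taper: 22 mm diameter at z 0 to 46 mm at z 36 (radius +1 mm per 3 mm). Round flange 72 mm diameter, z 36 to 44. Square grip 24 x 24 mm, z 44 to 80, its sides facing the body's x and y. It starts standing on its lugs on the rack, taper in a hole.
- lug_plane (a point): On the adapter's axis at z 28: the height of the underside of its four lugs. The lugs lie under the flange along the adapter's +x, -x, +y and -y, each 10 mm wide, from the taper out to radius 36, from z 28 up to the flange at z 36. Axes as the adapter's.
- boss (a point): Point on the adapter's axis at z 65, the place to grasp on the square grip (21 mm above the flange's top, 15 mm below the top end); axes as the adapter's. It is smooth and oiled: friction in the taper is about 0.15, so once let go it slides to the centre by itself.
- plain_adapter: The other adapter in the rack, to be left alone: plain aluminium, straight round shank 42 mm diameter, flange 72 mm, no lugs, round grip 30 mm diameter, 80 mm tall. Origin: centre of its underside. Either hole may hold either adapter.
- rack: Fixed wooden rack block 100 (x) x 200 (y) x 45 (z) mm with two 52 mm holes at y -50 and +50. Origin: centre of its underside, on the table.
- stand: Fixed bench balancing stand: grey foot 170 (x) x 150 (y) x 40 mm, a round guide above it and at the top the steel nose, 88 mm diameter. Origin: centre of its underside, z up; the nose is on this axis, braked against turning up to about 2.5 N m. In all, adapter and nose may press on each other with 60 N, summed over contacts; the taper wedges a push to over twice, so push under 15 N.
- nose_face (a point): Centre of the flat ring face atop the nose when fully up, 120 mm above the table; axes as the stand's. Four slots 14 mm wide, 8 mm deep, 90 degrees apart, cut the face; how they point is not measured: within 0.65 rad either side of the stand's x and y. The nose is sprung: it yields down to 12 mm, from about 5 N, adding 0.8 N per mm, then a hard stop.
- seat (a point): Fixed point on the stand's axis 34 mm below nose_face: where the adapter's origin is once home (nose up). Below the slots the nose has a bore with the adapter's taper. With lugs standing on the ring face the adapter is 6 mm higher; once the lugs meet the slots (play about 0.05 rad either way) it drops 6 mm, or, if held pressed, the sprung nose rises and the push falls by up to 5 N.
- tin: Small aluminium tin, 40 mm diameter, 60 mm tall, between rack and stand; origin at the centre of its underside. To be left standing.
- wrench: Steel wrench 150 mm long lying along x on the table, between rack and stand, nearer the robot. To be left lying.
There are look-alikes about, which are no part of the job. What is shaped like the adapter but turquoise is not meant. Several things look just like the rack: the one meant starts nearest to the robot's base.

How it is judged:
By the outcome, as a careful person would: the job done as asked, in the order asked, and still so for the second after the job is handed in, with the robot touching nothing.
It also fails if it takes over 67 s, if anything falls off the work surface, if the arm or the gripper's body presses on something with over 40 N, if the wrist force passes 120 N, or if a joint passes its speed limit or range.

## Working session

There is one attempt and no reset: what is moved stays moved. The work goes in short steps, Python scripts to look and compute and a tool call to move; the robot and the scene stay as the last step left them, time stands still between calls to the robot, and variables do not carry over. Pictures are saved under pics/ and viewed, about 8 in all and at most 12, crops included, and the job is handed in when it is done.

Besides the shell and the picture viewer there is one more tool, called after "Emit:" in YAML: its name, and indented under it one key for each argument. carry_out: Moves the arm, as the interface text tells. Its arguments: {"type":"object","properties":{"commands":{"type":"array","items":{"type":"number"}},"grip_force":{"type":"number"}},"required":["commands"]}

```bash
mkdir -p pics; cat > h.py <<'E'
import numpy as np, cv2
from bench import sense, optics, order, r
from scipy.spatial.transform import Rotation as R
def snap(n):
    c=optics.calibration(n); p,d=optics.snapshot(n); return p,d,c
def cloud(d,c):
    h,w=d.shape; u,v=np.meshgrid(np.arange(w),np.arange(h))
    q=np.stack([u,v],-1).reshape(-1,1,2).astype(float)
    k=np.array([c["k1"],0,0,0,0.])
    s=cv2.undistortPoints(q,np.array(c["mtx"]),k).reshape(h,w,2)
    P=np.stack([s[...,0]*d,-s[...,1]*d,-d,np.ones_like(d)],-1)
    return (P@np.array(c["extrinsics"]).T)[...,:3]
def save(f,p): cv2.imwrite("pics/"+f,p[...,::-1])
E
python3 - <<'E'
from h import *
import os
print(r.nose_length, {k:sense()[k] for k in("time","tool_pos","tcp_rot","ft_force","finger_gap")})
im=[]
for n in("scene","top"):
    p,d,c=snap(n); np.savez(n+"0.npz",p=p,d=d,P=cloud(d,c)); im.append(p); print(n,np.round(c["extrinsics"],2).tolist(),c["k1"])
save("both0.png",cv2.resize(np.vstack(im),(512,768))[:,:]) if 0 else None
save("scene0.png",im[0]); save("top0.png",im[1])
E
```

```text
22.0 {'time': 0.0, 'tool_pos': array([222.72825899, 556.5763931 , 252.25009571]), 'tcp_rot': array([ -95.59008755,   89.89303617, -117.40592338]), 'ft_force': array([-0.27290466, -0.03609906,  0.67955584]), 'finger_gap': 85.33294620076886}
scene [[-0.9, -0.24, 0.36, 935.06], [0.44, -0.49, 0.75, 666.41], [-0.0, 0.84, 0.55, 688.77], [0.0, 0.0, 0.0, 1.0]] -0.09061565680885246
top [[-0.02, 0.99, -0.16, 316.33], [-1.0, -0.02, 0.01, -122.09], [0.0, 0.16, 0.99, 1325.5], [0.0, 0.0, 0.0, 1.0]] -0.18235952322336682
```

View pics/scene0.png

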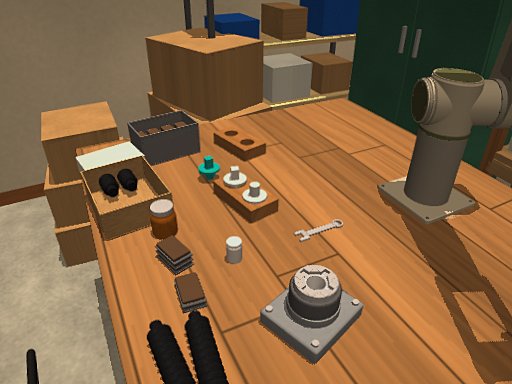

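View pics/top0.png

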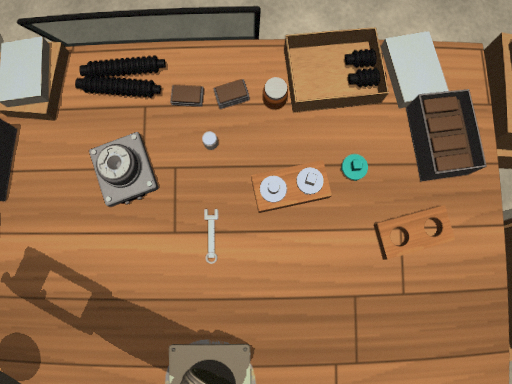

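The scene picture shows two racks: one holding two white adapters (245,195) and an empty one (240,143). It also shows a turquoise look-alike (208,168), the stand (313,290), the tin (234,250) and the wrench (320,230). In the top picture the rack with adapters is at (290,188), with a round grip at (272,188) and a square grip at (310,181). The empty rack is at (415,233) and the stand nose at (118,165).

```bash
python3 - <<'E'
from h import *
z=np.load("top0.npz"); P=z["P"];p=z["p"]
for nm,u,v in [("round",272,188),("square",310,181),("rack corner L",256,187),("rack mid",291,190),("empty rack mid",418,232),("turq",355,167),("nose ring",113,150),("nose ctr",117,164),("tin",209,139),("wrench",211,235),("wrench end",211,213),("foot",100,185)]:
    print(nm,np.round(P[v,u],1))
def fl(box,z0,z1):
    u0,v0,u1,v1=box; Q=P[v0:v1,u0:u1].reshape(-1,3); Q=Q[(Q[:,2]>z0)&(Q[:,2]<z1)]
    (c,s,a)=cv2.minAreaRect(Q[:,:2].astype(np.float32)); c2,rad=cv2.minEnclosingCircle(Q[:,:2].astype(np.float32)); print(box,len(Q),np.round(c,1),np.round(s,1),round(a,1),"circ",np.round(c2,1),round(rad,1),"zmed",np.median(Q[:,2]).round(1))
fl((240,160,340,215),38,49)
fl((292,160,330,205),54,68); fl((255,165,291,210),54,68)
fl((292,160,330,205),91,105); fl((255,165,291,210),85,105)
fl((85,130,165,210),115,125); fl((85,130,165,210),35,44); fl((195,120,225,155),52,68)
a=cv2.resize(p[155:220,235:345],None,fx=5,fy=5,interpolation=2); b=cv2.resize(p[125:210,80:165],None,fx=5,fy=5,interpolation=2)
a=cv2.copyMakeBorder(a,0,0,0,0,0); H=max(a.shape[0],b.shape[0])
f=lambda i:cv2.copyMakeBorder(i,0,H-i.shape[0],0,0,0)
o=np.hstack([f(a),f(b)]); save("crop1.png",cv2.resize(o,None,fx=.8,fy=.8)); print(o.shape)
E
```

```text
round [ 514.3 -171.9   94.3]
square [ 530.1 -270.    99.1]
rack corner L [ 525.1 -131.1   48.4]
rack mid [ 515.5 -224.4   47.5]
empty rack mid [ 395.1 -566.6   44.3]
turq [ 569.2 -393.7   78.9]
nose ring [616.3 237.6 123.1]
nose ctr [591.9 242.7  63.8]
tin [656.3  -6.7  60.5]
wrench [401.6  -6.7   8.1]
wrench end [462.8  -6.3  -1.3]
foot [539.4 295.9  39.8]
(240, 160, 340, 215) 1559 [ 529.9 -225.1] [101.3 201.4] 11.1 circ [ 530.7 -225.4] 110.7 zmed 44.9
(292, 160, 330, 205) 456 [ 539.2 -274.6] [70.  70.5] 86.8 circ [ 539.1 -274.1] 36.1 zmed 60.9
(255, 165, 291, 210) 150 [ 519.4 -177. ] [65.8 69.9] 49.7 circ [ 519.8 -175.6] 35.6 zmed 55.5
(292, 160, 330, 205) 88 [ 539.5 -273.6] [23.9 23.7] 73.4 circ [ 539.2 -273.7] 15.4 zmed 97.1
(255, 165, 291, 210) 98 [ 520.1 -174.8] [26.  27.3] 88.8 circ [ 520. -175.] 14.7 zmed 89.1
(85, 130, 165, 210) 506 [586.2 235.9] [85.3 85.4] 0.1 circ [587.  236.4] 44.2 zmed 119.7
(85, 130, 165, 210) 1458 [583.8 236.4] [174.5 151.6] 19.8 circ [586.  236.3] 109.0 zmed 39.9
(195, 120, 225, 155) 155 [661.2  -5.3] [35.7 37.2] 89.4 circ [660.7  -5.3] 19.3 zmed 60.3
(425, 975, 3)
```

View pics/crop1.png

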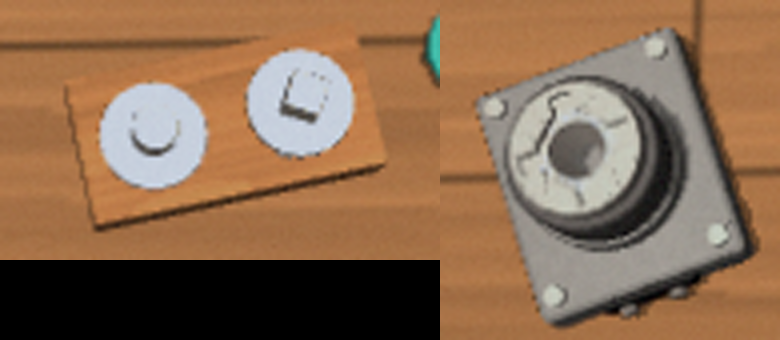

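The empty rack is 690 mm from the base and the one with adapters is 576 mm, so the rack at (290,188) is the one meant. In it, the square grip at top-picture pixel (310,181) (crop 305,92) is the adapter, and the one at (272,188) is the round plain adapter. Crop estimates are about -16° yaw for the grip and about 30° (mod 90) for the slots, which I'll check with the wrist camera on the way.

```bash
cat >> h.py <<'E'
def Rt(s): 
    a=s["tcp_rot"]; return R.from_euler("xyz",a,degrees=True)
def down(psi): # jaw (tool y) along world angle psi, tool x down
    y=np.array([np.cos(np.radians(psi)),np.sin(np.radians(psi)),0]); x=np.array([0,0,-1.]); return R.from_matrix(np.stack([x,y,np.cross(x,y)],1))
def plan(pos,psi):
    s=sense(); T=Rt(s); d=T.inv().apply(np.array(pos)-s["tool_pos"])/1000; rv=(T.inv()*down(psi)).as_rotvec(degrees=True)
    print("shift",np.round(d,4),"rot",np.round(rv,2),"steps",np.linalg.norm(d)/.0625,np.linalg.norm(rv)/10.7)
def st():
    s=sense(); m=Rt(s).as_matrix(); print("t",round(s["time"],2),"tcp",np.round(s["tool_pos"],1),"psi",np.round(np.degrees(np.arctan2(m[1,1],m[0,1])),2),"x",np.round(m[:,0],3),"F",np.round(s["ft_force"],1),"M",np.round(s["wrist_torque"],2),"gap",round(s["finger_gap"],1),"j",np.round(s["joint_pos"],1)); return s
E
python3 - <<'E'
from h import *
s=st(); c=optics.calibration("wrist"); E=np.array(c["extrinsics"])
print("cam in tool",np.round(Rt(s).inv().apply(E[:3,3]-s["tool_pos"]),1)); print(np.round(Rt(s).as_matrix().T@E[:3,:3],2),c["mtx"])
for psi in(-16,74,-106,164): plan([540,236,260],psi)
E
```

```text
t 0.1 tcp [222.8 556.6 252.4] psi 68.18 x [-0.001 -0.001 -1.   ] F [-0.1 -0.4 -0.7] M [-0.03  0.01  0.06] gap 85.4 j [63.3  7.5 85.3  0.  87.3 -4.9]
cam in tool [-120.8   -0.3  -76.7]
[[ 0.    0.3  -0.95]
 [ 1.    0.    0.  ]
 [ 0.   -0.95 -0.3 ]] [[287.03756795   0.         256.59797176]
 [  0.         287.03756795 185.28313029]
 [  0.           0.           1.        ]]
shift [-0.0074 -0.1797  0.4137] rot [8.418e+01 6.000e-02 8.000e-02] steps 7.2175395297549425 7.867289850255249
shift [-0.0074 -0.1797  0.4137] rot [-5.82 -0.01  0.1 ] steps 7.2175395297549425 0.5440035420552046
shift [-0.0074 -0.1797  0.4137] rot [1.7418e+02 1.5000e-01 2.0000e-02] steps 7.2175395297549425 16.278500815964176
shift [-0.0074 -0.1797  0.4137] rot [-9.582e+01 -9.000e-02  7.000e-02] steps 7.2175395297549425 8.955147645621372
```

```bash
python3 -c "
from h import *
plan([587,236,262],24)"
```

```text
shift [-0.0094 -0.1623  0.4573] rot [4.418e+01 3.000e-02 9.000e-02] steps 7.765384377669373 4.1289772154090425
```

Emit:
carry_out:
  commands: [-0.009,-0.081,0.228,22,0,0,-1,-0.009,-0.162,0.457,44,0,0,-1,-0.009,-0.162,0.457,44,0,0,-1,-0.009,-0.162,0.457,44,0,0,-1,-0.009,-0.162,0.457,44,0,0,-1,-0.009,-0.162,0.457,44,0,0,-1,-0.009,-0.162,0.457,44,0,0,-1,-0.009,-0.162,0.457,44,0,0,-1,-0.009,-0.162,0.457,44,0,0,-1,-0.009,-0.162,0.457,44,0,0,-1,-0.009,-0.162,0.457,44,0,0,-1]

```text
time: 1.48
tool_pos: [586.0, 237.4, 261.4]
tcp_rot: [-66.8, 89.9, -132.5]
ft_force: [-0.2, 0.1, 0.2]
finger_gap: 85.4
```

```bash
python3 - <<'E'
from h import *
st(); p,d,c=snap("wrist"); P=cloud(d,c); np.savez("w1.npz",p=p,d=d,P=P)
m=(abs(P[...,2]-120)<4)&(d>0)&(np.hypot(P[...,0]-587,P[...,1]-236)<70)
Q=P[m]; print(len(Q),np.round(Q[:,2].mean(),1),cv2.minEnclosingCircle(Q[:,:2].astype(np.float32)))
# rectified world-top view 0.25mm/px: x up, y left, around (587,236)
from scipy.interpolate import griddata
M=np.array(c["mtx"]);E=np.linalg.inv(np.array(c["extrinsics"]))
g=np.arange(-55,55,.25); X,Y=np.meshgrid(587+g,236+g,indexing="ij"); X=X[::-1,::-1];Y=Y[::-1,::-1]
W=np.stack([X,Y,0*X+120,0*X+1],-1)@E.T
a=W[...,0]/-W[...,2]; b=-W[...,1]/-W[...,2]; f=1+c["k1"]*(a*a+b*b)
rect=cv2.remap(p,(a*f*M[0,0]+M[0,2]).astype(np.float32),(b*f*M[1,1]+M[1,2]).astype(np.float32),1)
Z=cv2.remap(P[...,2].astype(np.float32),(a*f*M[0,0]+M[0,2]).astype(np.float32),(b*f*M[1,1]+M[1,2]).astype(np.float32),0)
dz=cv2.cvtColor(np.clip((Z-100)*10,0,255).astype(np.uint8),cv2.COLOR_GRAY2RGB)
np.savez("rect1.npz",rect=rect,Z=Z); save("rect1.png",np.hstack([rect,dz])[:, :800])
E
```

```text
t 1.48 tcp [586.  237.4 261.4] psi 24.27 x [-0.001 -0.001 -1.   ] F [-0.2  0.1  0.2] M [-0.01  0.02  0.01] gap 85.4 j [17.4 12.3 79.  -0.1 88.8 -6.8]
3639 119.9 ((586.0044555664062, 234.99624633789062), 44.3773307800293)
```

View pics/rect1.png

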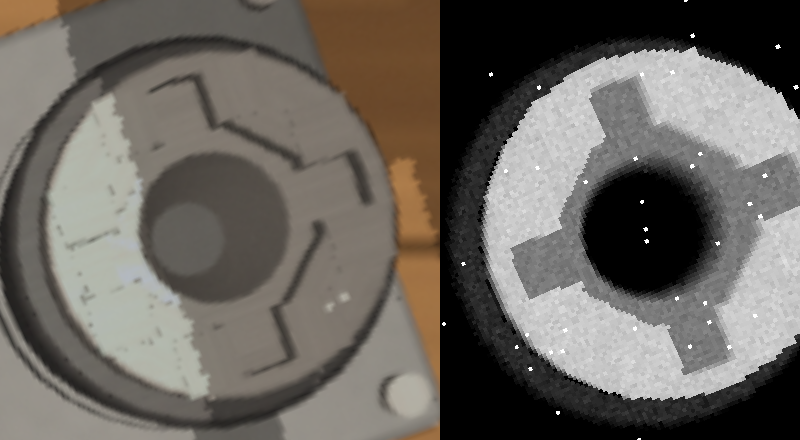

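The rectified view shows the slots clearly in the depth half: (620,105), (775,180), (540,265) and (700,340), with centre about (658,222). I'll work out the angle by fourfold mean.

```bash
python3 - <<'E'
from h import *
P=np.load("w1.npz")["P"]
Q=P[abs(P[...,2]-120)<2.5]; Q=Q[np.hypot(Q[:,0]-586,Q[:,1]-235)<50]
# circle centre fit on outer boundary
h=cv2.convexHull(Q[:,:2].astype(np.float32))[:,0]; h=h[abs(np.hypot(*(h-[586,235]).T)-44)<1.5]
from scipy.optimize import least_squares
o=least_squares(lambda v:np.hypot(h[:,0]-v[0],h[:,1]-v[1])-v[2],[586,235,44],loss="soft_l1"); print("circle",o.x)
c=o.x[:2]
for it in range(3):
    D=P[...,:2]-c; rr=np.hypot(D[...,0],D[...,1]); m=(P[...,2]<116)&(P[...,2]>108)&(rr>30)&(rr<36)
    th=np.arctan2(D[m][:,1],D[m][:,0]); a=np.angle(np.exp(4j*th).mean())/4; print(m.sum(),"slot angle",np.degrees(a))
    k=np.round((th-a)/(np.pi/2)); print([np.round(np.degrees(np.angle(np.exp(1j*(th[k%4==i%4]-a)).mean())),1) for i in range(4)])
    cen=np.array([D[m][k%4==i].mean(0) for i in range(4)]); print("centre shift",cen.mean(0)); c=c+cen.mean(0)
print(c)
plan([539,-274,262],-16)
E
```

```text
circle [585.80304736 235.15772294  43.85624138]
331 slot angle 18.728209509153526
[np.float64(-2.5), np.float64(89.4), np.float64(-176.8), np.float64(-89.7)]
centre shift [ 0.3851635  -0.72572498]
327 slot angle 18.68664012269422
[np.float64(-1.2), np.float64(89.4), np.float64(-178.1), np.float64(-90.0)]
centre shift [ 0.22328133 -0.38739193]
336 slot angle 18.93552056662464
[np.float64(-0.7), np.float64(89.9), np.float64(-179.2), np.float64(-90.0)]
centre shift [ 0.06374725 -0.18947431]
[586.47523945 233.85513172]
shift [ 3.000e-04 -2.531e-01  4.469e-01] rot [40.28  0.08  0.07] steps 8.217878202197072 3.764058506191803
```

Emit:
carry_out:
  commands: [0,-0.126,0.223,20,0,0,-1,0,-0.253,0.447,40.3,0,0,-1,0,-0.253,0.447,40.3,0,0,-1,0,-0.253,0.447,40.3,0,0,-1,0,-0.253,0.447,40.3,0,0,-1,0,-0.253,0.447,40.3,0,0,-1,0,-0.253,0.447,40.3,0,0,-1,0,-0.253,0.447,40.3,0,0,-1,0,-0.253,0.447,40.3,0,0,-1,0,-0.253,0.447,40.3,0,0,-1,0,-0.253,0.447,40.3,0,0,-1,0,-0.253,0.447,40.3,0,0,-1]

```text
time: 3.02
tool_pos: [539.7, -272.2, 262.5]
tcp_rot: [-16.0, 89.9, -121.9]
ft_force: [-0.6, 0.2, -0.2]
finger_gap: 85.1
```

```bash
python3 - <<'E'
from h import *
st(); p,d,c=snap("wrist"); P=cloud(d,c); np.savez("w2.npz",p=p,d=d,P=P); save("w2.png",p)
D=np.hypot(P[...,0]-539,P[...,1]+274)
def f(z0,z1,rad,n):
    Q=P[(P[...,2]>z0)&(P[...,2]<z1)&(D<rad)&(d>0)].astype(np.float32); print(n,len(Q),Q[:,2].mean() if len(Q) else 0,cv2.minAreaRect(Q[:,:2]),cv2.minEnclosingCircle(Q[:,:2]))
f(94,101,25,"grip"); f(57,65,45,"flange"); f(40,50,70,"rack")
E
```

```text
t 3.02 tcp [ 539.7 -272.2  262.5] psi -15.89 x [-0.001 -0.001 -1.   ] F [-0.6  0.2 -0.2] M [-0.04 -0.04  0.01] gap 85.1 j [-31.6   8.   83.8  -0.1  88.3 -15.7]Traceback (most recent call last):
  File "<stdin>", line 6, in <module>
  File "<stdin>", line 5, in f
cv2.error: OpenCV(4.12.0) /io/opencv/modules/imgproc/src/convhull.cpp:143: error: (-215:Assertion failed) total >= 0 && (depth == CV_32F || depth == CV_32S) in function 'convexHull'
```

View pics/w2.png

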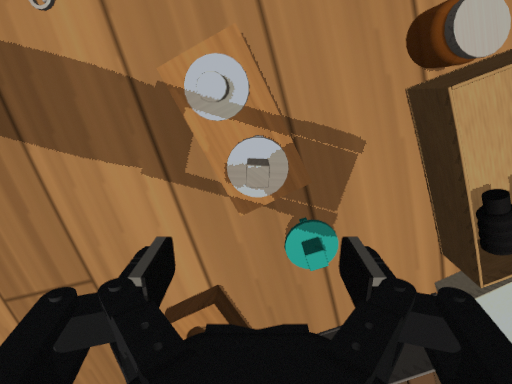

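The wrist picture shows the square-grip adapter at (258,170) straight ahead, the round plain one at (215,88) and the turquoise one at (312,246). The script only failed on array layout, so I'll fix that.

```bash
python3 - <<'E'
from h import *
P=np.load("w2.npz")["P"]
D=np.hypot(P[...,0]-539,P[...,1]+274)
def f(z0,z1,rad,n):
    Q=P[(P[...,2]>z0)&(P[...,2]<z1)&(D<rad)]; q=np.ascontiguousarray(Q[:,:2],dtype=np.float32); print(n,len(Q),Q[:,2].mean(),cv2.minAreaRect(q),cv2.minEnclosingCircle(q))
f(95,100,22,"grip"); f(57,65,45,"flange"); f(40,50,70,"rack")
plan([540,-273.5,150],-16);plan([540,-273.5,87],-16)
E
```

```text
grip 518 97.18785876721232 ((538.837158203125, -276.25048828125), (24.265806198120117, 23.754497528076172), 73.15355682373047) ((538.4669799804688, -275.74566650390625), 15.96486759185791)
flange 2279 61.250919706395315 ((538.669189453125, -276.08392333984375), (70.88689422607422, 71.11293029785156), 58.641639709472656) ((538.5299682617188, -276.27099609375), 35.99241638183594)
rack 4751 45.25356385382888 ((536.7107543945312, -267.0858459472656), (100.4072494506836, 119.54419708251953), 11.069440841674805) ((539.0947265625, -273.9102478027344), 69.95498657226562)
shift [0.1125 0.0007 0.0007] rot [0.1  0.08 0.02] steps 1.7994703481359944 0.012500195005102991
shift [0.1755 0.0007 0.0006] rot [0.1  0.08 0.02] steps 2.807440206013244 0.012500195005102991
```

```bash
python3 -c "
from h import *
plan([539,-275.2,86.5],-16.9)"
```

```text
shift [0.176  0.0002 0.0025] rot [1.   0.08 0.02] steps 2.8157432782737937 0.09395247821227366
```

Emit:
carry_out:
  commands: [0.05,0,0.0025,1,0.08,0,-1,0.1,0,0.0025,1,0.08,0,-1,0.135,0,0.0025,1,0.08,0,-1,0.155,0,0.0025,1,0.08,0,-1,0.168,0,0.0025,1,0.08,0,-1,0.176,0,0.0025,1,0.08,0,-1,0.176,0,0.0025,1,0.08,0,-1,0.176,0,0.0025,1,0.08,0,-1]
  grip_force: 50

```text
time: 4.08
tool_pos: [539.5, -275.6, 87.7]
tcp_rot: [68.9, 89.9, -38.0]
ft_force: [-0.2, -0.1, -0.6]
finger_gap: 85.6
```

```bash
python3 -c "
from h import *
st(); plan([539,-275.2,86.5],-16.9)"
```

```text
t 4.08 tcp [ 539.5 -275.6   87.7] psi -16.9 x [ 0.001 -0.001 -1.   ] F [-0.2 -0.1 -0.6] M [-0.    0.01  0.02] gap 85.6 j [-31.9  16.   93.4  -0.   70.5 -15. ]
shift [ 0.0012 -0.0006 -0.0002] rot [-0.    0.03 -0.08] steps 0.022028638360433297 0.00851044123921888
```

Emit:
carry_out:
  commands: [0,0,0,0,0,0,0,0,0,0,0,0,0,0.2,0,0,0,0,0,0,0.35,0,0,0,0,0,0,0.5,0,0,0,0,0,0,0.7,0,0,0,0,0,0,1,0,0,0,0,0,0,1,0,0,0,0,0,0,1]
  grip_force: 50

```text
time: 5.08
tool_pos: [539.6, -275.7, 87.9]
tcp_rot: [69.3, 89.9, -37.6]
ft_force: [-0.8, 0.1, 3.0]
finger_gap: 23.1
```

```bash
python3 -c "
from h import *
st()"
```

```text
t 5.08 tcp [ 539.6 -275.7   87.9] psi -16.9 x [ 0.001 -0.001 -1.   ] F [-0.8  0.1  3. ] M [0.02 0.2  0.01] gap 23.1 j [-31.9  16.   93.4  -0.   70.5 -15. ]
```

Emit:
carry_out:
  commands: [-0.003,0,0,0,0,0,1,-0.01,0,0,0,0,0,1,-0.03,0,0,0,0,0,1,-0.06,0,0,0,0,0,1,-0.09,0,0,0,0,0,1,-0.125,0,0,0,0,0,1,-0.155,0,0,0,0,0,1,-0.165,0,0,0,0,0,1,-0.165,0,0,0,0,0,1]

```text
time: 6.2
tool_pos: [539.7, -275.7, 253.8]
tcp_rot: [72.6, 89.8, -34.3]
ft_force: [0.2, 0.8, -3.4]
finger_gap: 23.5
```

```bash
python3 -c "
from h import *
st(); plan([586.3,235.3,252],4)
p,d,c=snap('wrist'); save('w3.png',p); np.savez('w3.npz',p=p,d=d,P=cloud(d,c))"
```

```text
t 6.2 tcp [ 539.7 -275.7  253.8] psi -16.9 x [ 0.003 -0.002 -1.   ] F [ 0.2  0.8 -3.4] M [ 0.01  0.03 -0.01] gap 23.5 j [-31.9   8.2  84.4  -0.   87.2 -15. ]
shift [ 0.001  -0.104  -0.5024] rot [-20.9    0.1   -0.18] steps 8.209212691040946 1.9536899051431318
```

View pics/w3.png

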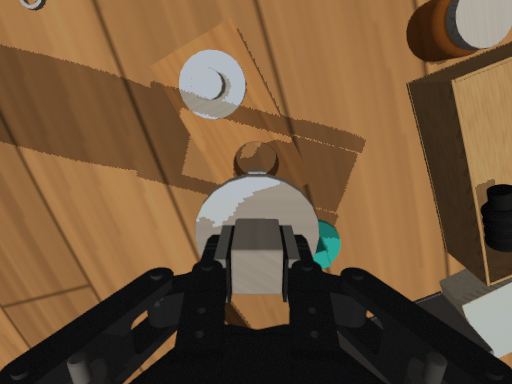

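The adapter is held (grip at 258,257, flange around it), its hole is empty at (255,158), and the plain one at (212,84) is untouched. I'll measure the held flange with the same camera that measured the nose.

```bash
python3 - <<'E'
from h import *
from scipy.optimize import least_squares
P=np.load("w3.npz")["P"]; t=np.array([539.7,-275.7,253.8])
Q=(P-t).reshape(-1,3); rr=np.hypot(Q[:,0],Q[:,1])
F=Q[(rr<40)&(Q[:,2]<-20)&(Q[:,2]>-32)]
A=np.c_[F[:,:2],np.ones(len(F))]
for i in range(3):
    co=np.linalg.lstsq(A,F[:,2],rcond=None)[0]; e=F[:,2]-A@co; k=abs(e)<1.5; F=F[k];A=A[k]
print("flange plane",len(F),np.round(co,4),"tilt deg",np.degrees(np.hypot(*co[:2])))
h=cv2.convexHull(np.ascontiguousarray(F[:,:2],dtype=np.float32))[:,0]
o=least_squares(lambda v:np.hypot(h[:,0]-v[0],h[:,1]-v[1])-35.8,[0,0],loss="soft_l1",f_scale=.3); print(o.x,np.round(o.fun,1),h.shape)
a=np.radians(-16.9); y=np.array([np.cos(a),np.sin(a)]); zt=np.array([np.sin(a),-np.cos(a)]); print("in tool y,z",o.x@y,o.x@zt)
plan([586.3,235.3,250],6)
E
```

```text
flange plane 5115 [ 8.00000e-04 -4.70000e-03 -2.65858e+01] tilt deg 0.2741814716117345
[-0.73881867 -0.47660852] [-0.  -0.1 -0.1 -0.  -0.1 -0.2 -0.2 -0.1 -0.1 -0.1  0.3  0.4 -0.1 -0.
  0.   0.3  0.2  0.1  0.  -0.1 -0.3 -0.3 -0.1  0.   0.1 -0.2  0.1 -0.4
 -0.3  0.1  0.   0.   0.3 -0. ] (34, 2)
in tool y,z -0.5683605940582712 0.6708017144700892
shift [ 0.0019 -0.1033 -0.5023] rot [-22.9    0.04  -0.06] steps 8.204918473722664 2.1402606233768986
```

Emit:
carry_out:
  commands: [0,-0.01,-0.05,-3,0,0,1,0,-0.023,-0.112,-8,0,0,1,0,-0.036,-0.174,-14,0,0,1,0,-0.049,-0.236,-20,0,0,1,0,-0.061,-0.298,-22.9,0,0,1,0.002,-0.074,-0.36,-22.9,0,0,1,0.002,-0.087,-0.422,-22.9,0,0,1,0.002,-0.098,-0.475,-22.9,0,0,1,0.002,-0.1033,-0.5023,-22.9,0,0,1,0.002,-0.1033,-0.5023,-22.9,0,0,1,0.002,-0.1033,-0.5023,-22.9,0,0,1,0.002,-0.1033,-0.5023,-22.9,0,0,1]

```text
time: 7.75
tool_pos: [586.3, 234.0, 249.3]
tcp_rot: [-6.1, 89.9, -90.2]
ft_force: [-0.2, 0.3, -2.8]
finger_gap: 23.3
```

```bash
python3 -c "
from h import *
st(); plan([586.5,235.3,168],6)"
```

```text
t 7.75 tcp [586.3 234.  249.3] psi 5.91 x [-0.    -0.001 -1.   ] F [-0.2  0.3 -2.8] M [ 0.   -0.02  0.04] gap 23.3 j [17.1 12.4 80.2 -0.1 87.4 11.2]
shift [ 0.0813  0.0004 -0.0014] rot [-0.09  0.08  0.01] steps 1.3016225349596648 0.010904313159068035
```

Emit:
carry_out:
  commands: [0.02,0.0004,-0.0014,0,0.08,0,1,0.045,0.0004,-0.0014,0,0.08,0,1,0.065,0.0004,-0.0014,0,0.08,0,1,0.075,0.0004,-0.0014,0,0.08,0,1,0.081,0.0004,-0.0014,0,0.08,0,1,0.081,0.0004,-0.0014,0,0.08,0,1,0.081,0.0004,-0.0014,0,0.08,0,1]

```text
time: 8.62
tool_pos: [587.1, 235.6, 169.4]
tcp_rot: [101.4, 89.9, 17.4]
ft_force: [-0.3, 0.1, -2.2]
finger_gap: 22.9
```

```bash
python3 -c "
from h import *
st(); plan([586.5,235.3,163],6)"
```

```text
t 8.62 tcp [587.1 235.6 169.4] psi 5.92 x [ 0.001  0.    -1.   ] F [-0.3  0.1 -2.2] M [-0.04 -0.02  0.03] gap 22.9 j [17.2 15.3 85.3  0.  79.4 11.3]
shift [ 0.0064 -0.0006  0.0002] rot [-0.08 -0.02 -0.09] steps 0.1027156681747648 0.010951595045981918
```

Next I lower in small steps and watch the force.

Emit:
carry_out:
  commands: [0.002,-0.0004,0,0,0,0,1,0.004,-0.0004,0,0,0,0,1,0.006,-0.0004,0,0,0,0,1,0.007,-0.0004,0,0,0,0,1,0.007,-0.0004,0,0,0,0,1]

```text
time: 9.25
tool_pos: [587.0, 235.7, 163.0]
tcp_rot: [104.0, 89.9, 19.9]
ft_force: [0.9, 0.2, 0.2]
finger_gap: 23.4
```

```bash
python3 -c "
from h import *
st()"
```

```text
t 9.25 tcp [587.  235.7 163. ] psi 5.92 x [ 0.002  0.001 -1.   ] F [0.9 0.2 0.2] M [0.04 0.19 0.03] gap 23.4 j [17.2 15.5 85.7  0.  78.7 11.3]
```

Emit:
carry_out:
  commands: [0.001,0,0,0,0,0,1,0.002,0,0,0,0,0,1,0.003,0,0,0,0,0,1,0.003,0,0,0,0,0,1]

```text
time: 9.75
tool_pos: [587.4, 235.8, 160.3]
tcp_rot: [103.3, 89.8, 19.2]
ft_force: [-0.0, -0.1, 5.3]
finger_gap: 22.9
```

```bash
python3 -c "
from h import *
st()"
```

```text
t 9.75 tcp [587.4 235.8 160.3] psi 5.92 x [ 0.003  0.001 -1.   ] F [-0.  -0.1  5.3] M [ 0.13 -0.01  0.01] gap 22.9 j [17.2 15.7 85.8  0.  78.3 11.3]
```

Push is about 8 N on the ring face. Now I turn, in small steps.

Emit:
carry_out:
  commands: [0,0,0,-2,0,0,1,0,0,0,-4,0,0,1,0,0,0,-6,0,0,1,0,0,0,-8,0,0,1,0,0,0,-8,0,0,1]

```text
time: 10.38
tool_pos: [587.4, 235.8, 160.3]
tcp_rot: [95.4, 89.8, 19.3]
ft_force: [-0.0, -0.6, 3.7]
finger_gap: 23.2
```

```bash
python3 -c "
from h import *
st()"
```

```text
t 10.38 tcp [587.4 235.8 160.3] psi 13.96 x [ 0.003  0.001 -1.   ] F [-0.  -0.6  3.7] M [ 0.13 -0.02  0.11] gap 23.2 j [17.2 15.7 85.8  0.  78.3  3.3]
```

Emit:
carry_out:
  commands: [0,0,0,-1,0,0,1,0,0,0,-2,0,0,1,0,0,0,-2,0,0,1]

```text
time: 10.75
tool_pos: [587.3, 235.7, 160.2]
tcp_rot: [93.5, 89.8, 19.5]
ft_force: [0.3, -0.5, 3.8]
finger_gap: 23.3
```

Emit:
carry_out:
  commands: [0,0,0,-1,0,0,1,0,0,0,-1,0,0,1]

```text
time: 11.0
tool_pos: [586.4, 235.6, 158.9]
tcp_rot: [112.3, 90.0, 39.3]
ft_force: [0.2, 0.5, -2.1]
finger_gap: 23.4
```

```bash
python3 -c "
from h import *
st()"
```

```text
t 11.0 tcp [586.4 235.6 158.9] psi 17.01 x [ 0.001  0.001 -1.   ] F [ 0.2  0.5 -2.1] M [ 0.18  0.08 -0.04] gap 23.4 j [17.2 15.7 85.9  0.  78.3  0.2]
```

It dropped: the force fell from +3.8 to −2.1 N (weight only) at psi 17°. I stop turning here and lower the remaining ~2 mm gently.

Emit:
carry_out:
  commands: [0.001,0,0,0,0,0,1,0.002,0,0,0,0,0,1,0.002,0,0,0,0,0,1]

```text
time: 11.38
tool_pos: [586.4, 236.1, 157.1]
tcp_rot: [131.9, 89.9, 59.0]
ft_force: [-1.3, 3.7, 0.4]
finger_gap: 23.8
```

```bash
python3 -c "
from h import *
st()"
```

```text
t 11.38 tcp [586.4 236.1 157.1] psi 17.02 x [ 0.001  0.001 -1.   ] F [-1.3  3.7  0.4] M [ 0.66  0.2  -0.02] gap 23.8 j [17.3 15.8 86.   0.1 78.1  0.2]
```

Emit:
carry_out:
  commands: [0,0,-0.0005,0,0,0,1,0.0003,0,-0.001,0,0,0,1,0.0005,0,-0.001,0,0,0,1]

```text
time: 11.75
tool_pos: [586.2, 236.4, 156.8]
tcp_rot: [84.7, 89.9, 11.7]
ft_force: [0.8, -2.4, 2.4]
finger_gap: 23.7
```

```bash
python3 -c "
from h import *
st()"
```

```text
t 11.75 tcp [586.2 236.4 156.8] psi 17.0 x [ 0.001  0.    -1.   ] F [ 0.8 -2.4  2.4] M [-0.58  0.11 -0.03] gap 23.7 j [17.3 15.8 86.  -0.  78.1  0.3]
```

Nearly home with about 5 N net push. I back off half of the sideways move to neutral, then let go in stages.

Emit:
carry_out:
  commands: [0,0,0.0004,0,0,0,1,0,0,0.0004,0,0,0,1,0,0,0.0004,0,0,0,0.4,0,0,0.0004,0,0,0,0.1,0,0,0.0004,0,0,0,-0.4,0,0,0.0004,0,0,0,-1,0,0,0.0004,0,0,0,-1,0,0,0.0004,0,0,0,-1,0,0,0.0004,0,0,0,-1]
  grip_force: 20

```text
time: 12.88
tool_pos: [586.4, 236.0, 156.8]
tcp_rot: [82.5, 89.9, 9.5]
ft_force: [-0.2, 1.1, -0.2]
finger_gap: 85.1
```

Emit:
carry_out:
  commands: [-0.01,0,0,0,0,0,-1,-0.03,0,0,0,0,0,-1,-0.06,0,0,0,0,0,-1,-0.09,0,0,0,0,0,-1,-0.105,0,0,0,0,0,-1,-0.105,0,0,0,0,0,-1,-0.105,0,0,0,0,0,-1]

```text
time: 13.75
tool_pos: [585.8, 235.8, 260.5]
tcp_rot: [-81.5, 90.0, -154.5]
ft_force: [0.1, -0.8, -0.6]
finger_gap: 85.5
```

```bash
python3 - <<'E'
from h import *
st()
for n in("wrist","top"):
    p,d,c=snap(n); P=cloud(d,c); np.savez(n+"9.npz",p=p,d=d,P=P); save(n+"9.png",p)
    D=np.hypot(P[...,0]-586.2,P[...,1]-235.5)
    for nm,z0,z1,rad in(("top",155,178,22),("flange",120,140,40),("ring",112,124,48)):
        m=(P[...,2]>z0)&(P[...,2]<z1)&(D<rad)&(d>0)
        if nm=="ring": m&=D>39
        Q=P[m]
        if len(Q)<20: print(n,nm,len(Q)); continue
        zm=np.median(Q[:,2]); Q=Q[abs(Q[:,2]-zm)<2]
        A=np.c_[Q[:,:2]-[586,235.5],np.ones(len(Q))]; co=np.linalg.lstsq(A,Q[:,2],rcond=None)[0]
        q=np.ascontiguousarray(Q[:,:2],dtype=np.float32)
        print(n,nm,len(Q),"z",np.round(co[2],2),"tilt",np.round(np.degrees(co[:2]),2),"c",np.round(cv2.minEnclosingCircle(q)[0],1),"rect",cv2.minAreaRect(q)[2])
E
```

```text
t 13.75 tcp [585.8 235.8 260.5] psi 17.0 x [-0.001 -0.    -1.   ] F [ 0.1 -0.8 -0.6] M [-0.01  0.02 -0.05] gap 85.5 j [17.3 12.2 79.3 -0.  88.6  0.3]
wrist top 860 z 166.3 tilt [-0.08 -0.46] c [585.7 235.8] rect 16.291431427001953
wrist flange 3419 z 130.34 tilt [ 0.06 -0.02] c [585.7 235.3] rect 61.159629821777344
wrist ring 1217 z 119.8 tilt [-0.05 -0.11] c [585.9 235.3] rect 7.027963638305664
top top 57 z 165.69 tilt [-0.88 -1.24] c [584.3 236.8] rect 19.49413299560547
top flange 233 z 130.19 tilt [ 0.15 -0.06] c [586.7 237.1] rect 22.723363876342773
top ring 63 z 118.99 tilt [ 0.14 -0.02] c [587.3 236. ] rect 4.464402675628662
```

View pics/wrist9.png

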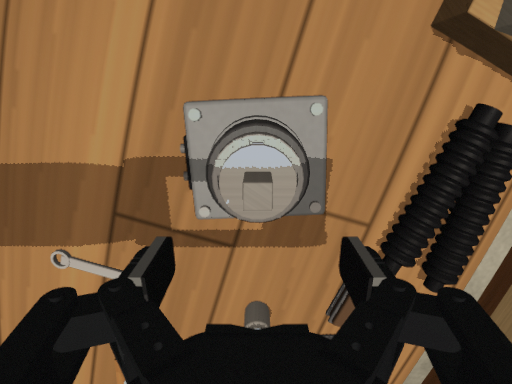

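View pics/top9.png

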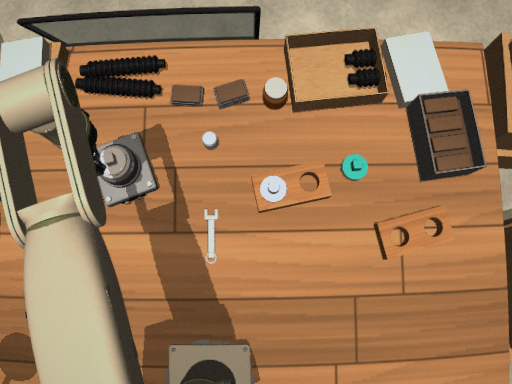

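The wrist view shows the adapter in the nose at (257,180). The top view shows it at (118,163), with the plain adapter (272,188), tin (209,139) and wrench (211,235) as before. The flange reads 130.3 mm against an expected 130, so I average a few frames to see if it is truly home.

```bash
python3 - <<'E'
from h import *
def med(P,c,r0,r1,z): 
    D=np.hypot(P[...,0]-c[0],P[...,1]-c[1]); Q=P[(D>r0)&(D<r1)&(abs(P[...,2]-z)<2.5)]; return round(float(np.median(Q[:,2])),2),len(Q)
print("before ring",med(np.load("w1.npz")["P"],(586,235),39,42,120),"rack flange",med(np.load("w2.npz")["P"],(538.6,-276.2),20,33,61))
for i in range(4):
    p,d,c=snap("wrist"); P=cloud(d,c); print(med(P,(585.8,235.4),39,42,120),med(P,(585.8,235.4),20,33,130),med(P,(585.7,235.8),0,10,166))
st()
E
```

```text
before ring (119.95, 797) rack flange (61.31, 1480)
(119.91, 742) (130.35, 2241) (166.38, 461)
(120.02, 742) (130.38, 2224) (166.32, 465)
(119.9, 750) (130.34, 2223) (166.35, 472)
(119.94, 749) (130.36, 2220) (166.34, 471)
t 14.05 tcp [586.  235.8 260.9] psi 17.0 x [-0. -0. -1.] F [ 0.7  0.8 -0.4] M [ 0.01 -0.   -0.02] gap 85.4 j [17.3 12.2 79.2 -0.  88.6  0.3]
```

The flange reads +0.36 mm here and read +0.31 mm over its known height in the rack, so this is camera bias and the adapter is home. The ring is fully up at 119.9 mm.

```bash
python3 -c "
from h import *
print(order.hand_in())"
```

```text
the job is handed in; nothing more can be done
None
```

The square-grip adapter is seated in the nose of the stand, let go and upright, and the job is handed in at about 14 s of the 67 s limit.

I took the adapter from the rack nearest the base and pressed it on the nose at about 8 N. I turned it from 6° to 17°, until the force dropped to its weight alone, and stopped there. Then I lowered the last 2 mm or so with about 5 N at most and moved up clear.

**Last checks:**
- **Seated:** the flange top measured 130.35 mm against 130.0 nominal. The camera read the same flange about 0.3 mm high in the rack too, so the adapter is home within about 0.1 mm.
- **Upright:** the flange's tilt was under 0.1°.
- **Nose:** its face is fully up, at 119.9 mm.
- **Other items:** the plain adapter, tin and wrench look unmoved in the top picture.

**What disagreed:** the top and wrist cameras differed by 1 to 2 mm sideways, which is within their calibration. The top camera's tilt reading of about 1.5° on the small grip top came from only 57 pixels, and the much denser wrist readings did not support it.

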